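Lock the filter basket into the bench suction trap

ROBOT

A 6-joint arm with a two-finger parallel gripper is mounted at the origin on the work surface. World frame = base frame: x ahead of the robot, y to its left, z up, the work surface at z = 0. Lengths are in mm, angles in rad, forces in N, time in s.
With the tool pointing down it reaches from about 350 to 775 mm from the base axis. Payload 7.3 kg.
Tool frame: the origin (TCP) lies at the very end of the fingers, on their centre line; the grasp point (between the pads) lies 19 mm behind it; z points along the fingers, y is the line along which they close (so a half turn about z gives the same grasp; the last joint's range is limited). The gripper opens to 92 mm and grips with 3 to 60 N. Pads are 19 mm wide; open, the fingers measure 130 mm over their backs; the gripper's body (75 mm by 190 mm) begins 47 mm behind the grasp point.
Start: joints at [0.973, 0.342, 1.524, -0, 1.275, -0.146], TCP at [229.196, 472.349, 226.741] pointing down, gripper open.
Joint ranges: [-2.53, 2.53], [-0.77, 2.02], [0.04, 2.7], [-1, 4.14], [0.28, 2.66], [-3.11, 3.11]. Speed limits (rad/s): [2.57, 2.57, 3.14, 3.14, 3.14, 3.14].

INTERFACE

Orientations are given as [roll, pitch, yaw] about the fixed x, y, z axes, in that order (R = Rz(yaw) Ry(pitch) Rx(roll)).
In Python, from plant import bot gives the robot as it stands.
- The arm moves only by the tool jog_arm, never from a script. Its argument "targets" is a list of rows, each an object with "xyz": the shift along the tool's x, y, z as a fraction of full scale, a list of three; "spin": the turn about the tool's z as a fraction of full scale. In form: [{"xyz": [x, y, z], "spin": spin}, ...]. A call has exactly 10 rows; each row shifts and turns the commanded pose from where the row before left it, along the tool's axes as they then stand; what a row does not reach is not made up. Full scale, the value 1, is 80 mm for a shift and 0.1 rad for a turn. A row lasts 1/8 s, in which the tool goes at most 62.5 mm and 10.7 degrees, less where a joint would pass 70% of its speed; a pose out of reach is approached as far as the arm can. A call with a number of a shift or a turn outside -1 to 1 is refused whole. A call with a gripper value outside its range is refused whole. "gripper" is the opening in per cent of the stroke, from 0 (shut) to 100 (fully open), set as the call begins (left out, the last holds). The fingers move at their own pace and stop on an object; the grip force is fixed at half the most. Time passes only in rows, so rows that do not move let the fingers close, or fill a call up. It gives the time, the measured TCP pose, the force, the opening and the grip force at its end, in the units of the state.
- bot.get_obs(): the state, without advancing time (a new reading comes with each control period).
- bot.capture(name): name is "side" or "top" or "wrist"; returns the picture (420x560x3 uint8, blue, green, red); there is no depth.
- bot.get_calibration(name): a dict with "vfov" (degrees; the focal length in pixels is half the picture's height over the tangent of half this angle, whatever the lens; pixels are square), "cx", "cy" (the principal point, pixels), "eye" and "rotation" of the camera in the world. Camera axes: x right, y down, z forward; pixel columns grow to the right and rows downward; lengths in mm; the calibration is good to about 2 mm. A picture is of the moment at which its call begins: read the wrist's pose just before it. get_calibration takes no time and is no camera call; for the wrist camera it gives the pose at the moment of the call.
- bot.close_job(): hands the job in; it is judged then, once.
The state is a dict: "time": time; "joint_positions": joint angles; "dq": joint speeds; "tau": joint torques, N m; "tool_pos": TCP position; "tcp_rot": TCP orientation; "contact_force": force on the tool from outside, world axes, zero at the start; "moment": the same for the moment, N m; "grip_width": finger opening in mm; "finger_force": force on a finger pad.
Only numpy, scipy, OpenCV 4.12 (cv2) and the standard library are available. Lean on these libraries where they do the work, as an engineer would, in place of code of your own. Each camera call takes 0.05 s, during which the arm holds its last target. There are 200 camera calls.

TASK

Put the filter basket that has two lugs into the round suction trap: lower it in with its lugs beside the two hooks, then twist it clockwise (seen from above) until both lugs are under the hooks and drop into the notches there, and let go. Leave the plain-rimmed spare basket standing where it is.

Things in the scene. Friction and masses are not known exactly. Their poses are not given: they have to be found in the camera images.
- basket: Steel cup, 60 mm wide at foot, 68 at rim, 53 tall, 0.15-0.31 kg. A bar along its x over the mouth, 104 long, 10 wide, z 45-53 mm, sticks out 18 mm each side: the two lugs. On it a grey grip fin 50 long (x), 12 thick (y), z 53-93: grip across y from above. Origin: centre of underside, z up; a half turn changes nothing. Starts upright on the bench left or right of the trap, yaw -0.6 to 0.9.
- spare: Bystander: spare basket, same cup, fin, origin and axes, but no lugs (its bar ends inside the rim). Stands upright on the other side of the trap; must not move more than 30 mm.
- trap: Round housing fixed on the bench, 132 mm across, foot 156; origin: centre of underside, z up; yaw -0.5 to 0.5. Well 80 mm wide, floor z 10. Flat ledge round it at z 75 (lugs on it: basket origin 30 mm above this one). Two dark hooks on the ring, centred on its +x and -x. Lower the basket with its x 40-90 deg anticlockwise (from above) of this x, 55 is good; keep its origin 31-41 mm up while turning clockwise.
- notch (a point): Floor centre of the notch under the trap's +x hook (at x 50, z 65 mm on the trap); the -x hook is the same, half a turn on. The notch is 10 mm deep in the ledge, spans 20 deg either side of this point. Hook roof above it: z 95-101, from 42 mm off the axis outward. Its anticlockwise side is open for the lug; a stop shuts the clockwise side at 20-28 deg. Lugs in: basket origin 20 mm above the trap's.
Things that resemble listed ones, but are neither listed nor needed, are in the scene too. Leave any yellow look-alike of the basket alone.

How it is judged:
By the outcome, as a careful person would: the job done as asked, in the order asked, and still so for the second after the job is handed in, with the robot touching nothing.
It also fails if it takes over 45 s, if anything falls off the work surface, if the arm or the gripper's body presses on something with over 40 N, if the wrist force passes 120 N, or if a joint passes its speed limit or range.

## Working session

There is one attempt and no reset: what is moved stays moved. The work goes in short steps, Python scripts to look and compute and a tool call to move; the robot and the scene stay as the last step left them, time stands still between calls to the robot, and variables do not carry over. Pictures are saved under pics/ and viewed, at most 10 in all, crops included, and the job is handed in when it is done.

Besides the shell and the picture viewer there is one more tool, called as name([rows], argument=value, ...), one row to a line, values as JSON. jog_arm: Moves the arm, as the interface text tells. Shift numbers are shares of 80 mm and turn numbers shares of 0.1 rad, none past 1 either way. Its arguments: {"type":"object","properties":{"targets":{"type":"array","items":{"type":"object","properties":{"xyz":{"type":"array","items":{"type":"number"}},"spin":{"type":"number"}}}},"gripper":{"type":"number"}},"required":["targets"]}

```bash
mkdir -p pics; python3 - <<'E'
from plant import bot
import cv2,numpy as np
o=bot.get_obs();print(o['time'],o['tool_pos'],o['tcp_rot'],o['grip_width'])
for n in('top','side'):
    cv2.imwrite(f'pics/{n}0.png',bot.capture(n));print(n,bot.get_calibration(n))
E
```

```text
0.0 [228.93263053 471.97702012 226.02375719] [-3.13998273e+00 -2.33807195e-04  2.68980510e+00] 91.80977400431055
top {'vfov': 42.136744789840506, 'cx': 288.34366484916325, 'cy': 204.36292668672513, 'eye': array([ 411.81975629,  -28.52388413, 1300.86877633]), 'rotation': array([-3.04357799, -0.0197241 , -1.54837984])}
side {'vfov': 54.064776143720756, 'cx': 275.02790101067546, 'cy': 208.57565862689606, 'eye': array([ 515.66049999, -895.49550757,  590.03592184]), 'rotation': array([-2.10970464,  0.01557477, -0.02091166])}
```

View pics/top0.png

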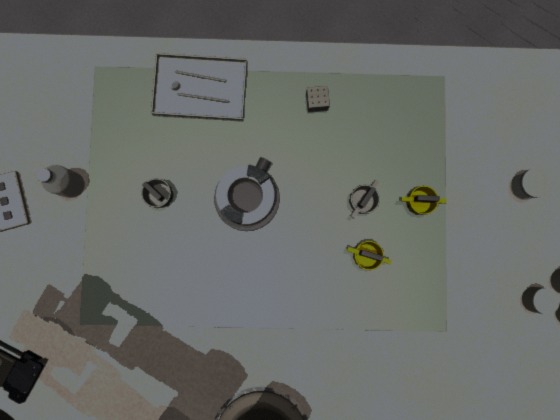

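View pics/side0.png

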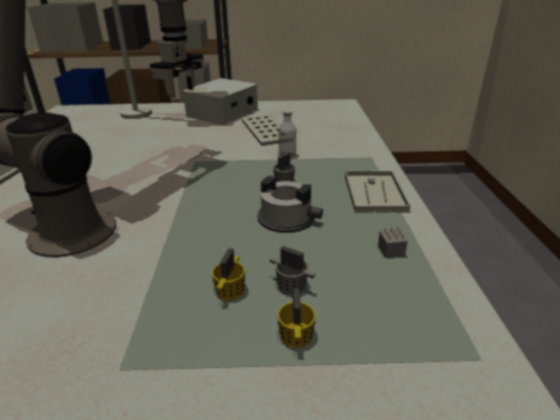

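Top view: the steel lugged basket is at (363,198), and the spare without lugs is at (158,193). The yellow look-alikes are at (422,200) and (368,254), and the trap is at (246,197). I choose (363,198) and will check it in a close crop.

```bash
cat > h.py <<'E'
import numpy as np,cv2
from scipy.spatial.transform import Rotation as R
def ray(c,p,z):
    f=210/np.tan(np.radians(c['vfov']/2))
    d=R.from_euler('xyz',c['rotation']).apply([(p[0]-c['cx'])/f,(p[1]-c['cy'])/f,1])
    return c['eye']+d*(z-c['eye'][2])/d[2]
def proj(c,P):
    f=210/np.tan(np.radians(c['vfov']/2))
    q=R.from_euler('xyz',c['rotation']).inv().apply(np.array(P)-c['eye'])
    return q[0]/q[2]*f+c['cx'],q[1]/q[2]*f+c['cy']
E
python3 - <<'E'
from h import *
from plant import bot
im=cv2.imread('pics/top0.png');c=bot.get_calibration('top')
a=cv2.resize(im[155:240,205:285],None,fx=5,fy=5,interpolation=2);b=cv2.resize(im[155:240,325:405],None,fx=5,fy=5,interpolation=2)
cv2.imwrite('pics/c1.png',cv2.convertScaleAbs(np.hstack([a,b]),alpha=1.3))
for n,p,z in(('basket',(363,198),50),('spare',(158,193),50),('trap',(246,197),75)):print(n,ray(c,p,z))
E
```

```text
basket [ 554.3716789  -222.92413724   50.        ]
spare [554.31513258 249.91080229  50.        ]
trap [547.27702142  46.04704594  75.        ]
```

View pics/c1.png

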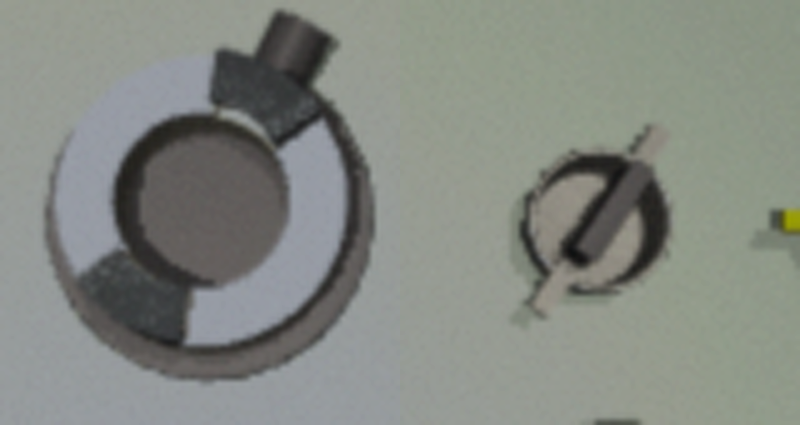

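The crop confirms the choice: the bare lug ends stick out of the steel basket at about (377,181) and (352,217), giving yaw ≈ -0.6. The trap's hooks are at about (258,175) and (232,215). I'll go above the trap first for a close look.

jog_arm([
  {"xyz": [-0.59,-0.306,-0.1],"spin": 0},
  {"xyz": [-0.59,-0.306,-0.1],"spin": 0},
  {"xyz": [-0.59,-0.306,-0.1],"spin": 0},
  {"xyz": [-0.59,-0.306,-0.1],"spin": 0},
  {"xyz": [-0.59,-0.306,-0.1],"spin": 0},
  {"xyz": [-0.59,-0.306,-0.1],"spin": 0},
  {"xyz": [-0.59,-0.306,-0.1],"spin": 0},
  {"xyz": [-0.59,-0.306,-0.1],"spin": 0},
  {"xyz": [-0.59,-0.306,-0.1],"spin": 0},
  {"xyz": [-0.59,-0.306,-0.1],"spin": 0},
], gripper=100)

```text
time: 1.35
tool_pos: [547.6, 44.5, 306.7]
tcp_rot: [3.142, -0.001, 2.69]
contact_force: [1.0, -0.1, 0.2]
grip_width: 91.8
finger_force: 0.0
```

```bash
python3 - <<'E'
from h import *
from plant import bot
o=bot.get_obs();print(o['time'],o['tool_pos'],o['tcp_rot'],o['joint_positions'])
c=bot.get_calibration('wrist');cv2.imwrite('pics/w1.png',bot.capture('wrist'))
np.save('w1.npy',c,allow_pickle=True);print(c)
E
```

```text
1.35 [547.64518308  44.49263331 306.65508164] [ 3.14157304e+00 -6.21155010e-04  2.68963334e+00] [-5.85845406e-02  3.41048284e-01  1.30580554e+00  2.56938637e-04
  1.49530503e+00 -1.17744100e+00]
{'vfov': 58.85602036271862, 'cx': 282.27233196993996, 'cy': 211.51360938190624, 'eye': array([486.15362082,  73.44115958, 463.6046809 ]), 'rotation': array([2.88495308e+00, 1.21330732e-03, 1.11881112e+00])}
```

View pics/w1.png

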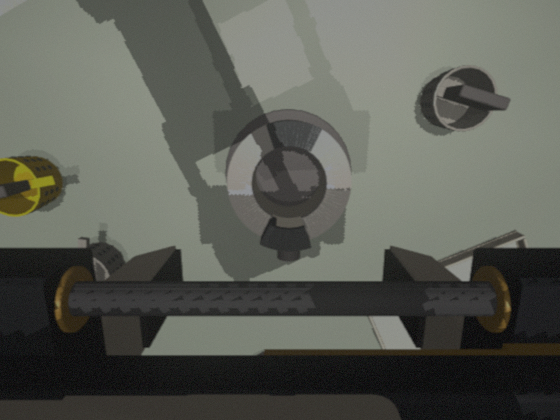

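Wrist view: the trap well's centre is at about (289,178), hooks at (297,136) and (287,232). The spare is at (465,97) and the target basket is half hidden at (100,255).

```bash
python3 - <<'E'
from h import *
from plant import bot
c=np.load('w1.npy',allow_pickle=True).item();t=bot.get_calibration('top')
def yw(a,b): d=a-b; return np.arctan2(d[1],d[0])
L,Rr=ray(c,(226.5,187),75),ray(c,(353,187),75);print('ring',L,Rr,(L+Rr)/2,np.linalg.norm(L-Rr))
l,r=ray(c,(252,178),75),ray(c,(327.5,178),75);print('well',(l+r)/2,np.linalg.norm(l-r))
def tp(x,y,x0): return (x0+(x-(400 if x0==325 else 0))/5-.4,155+y/5-.4)
# hook corners, wrist
for nm,cc,H in(('w',c,[[(273,123),(323,122),(280,150),(311,150)],[(268,220),(306,220),(260,246),(311,248)]]),
 ('t',t,[[tp(*p,205) for p in[(217,50),(319,97),(215,103),(277,145)]],[tp(*p,205) for p in[(80,272),(122,250),(180,345),(188,290)]]])):
    h=[np.mean([ray(cc,p,101) for p in q],0) for q in H];print(nm,h,(h[0]+h[1])/2,yw(h[0],h[1]),yw(h[1],h[0]))
# basket
e=[ray(t,tp(*p,325),53) for p in[(658,130),(535,310)]];print('basket',e,(e[0]+e[1])/2,np.linalg.norm(e[0]-e[1]),yw(*e))
# well in top
print('welltop',ray(t,tp(201,199,205),75))
E
```

```text
ring [527.66527462 -13.02361568  75.        ] [586.24843344 107.71259008  75.        ] [556.95685403  47.3444872   75.        ] 134.19842725305205
well [548.26432723  51.52023256  75.        ] 79.59830100697194
w [array([510.77008112,  76.37362213, 101.        ]), array([594.38172242,  24.93033564, 101.        ])] [552.57590177  50.65197888 101.        ] 2.5900246955927226 -0.5515679579970707
t [array([595.57248425,  23.8101591 , 101.        ]), array([509.46673824,  71.83860847, 101.        ])] [552.51961125  47.82438379 101.        ] -0.5088001327433549 2.6327925208464382
basket [array([ 595.3613572 , -252.77109238,   53.        ]), array([ 510.32799924, -196.54600375,   53.        ])] [ 552.84467822 -224.65854806   53.        ] 101.94082870870564 -0.5842168806739175
welltop [553.12138043  48.93268327  75.        ]
```

Trap ≈ (552.5, 49), yaw ≈ -0.51; basket ≈ (553, -224.5), yaw ≈ -0.58. The lug span of 102 mm, well of 80 mm and ring of 134 mm agree with the given sizes, so I'll move over the basket.

jog_arm([
  {"xyz": [-0.254,-0.5,0],"spin": 0},
  {"xyz": [-0.254,-0.5,0],"spin": 0},
  {"xyz": [-0.254,-0.5,0],"spin": 0},
  {"xyz": [-0.254,-0.5,0],"spin": 0},
  {"xyz": [-0.254,-0.5,0],"spin": 0},
  {"xyz": [-0.254,-0.5,0],"spin": 0},
  {"xyz": [0,0,0.5],"spin": 0.4},
  {"xyz": [0,0,0.5],"spin": 0.4},
  {"xyz": [0,0,0.5],"spin": 0.4},
  {"xyz": [0,0,0.3],"spin": 0},
])

```text
time: 2.65
tool_pos: [550.8, -222.4, 160.0]
tcp_rot: [-3.141, -0.004, 2.569]
contact_force: [-0.1, -0.4, 0.1]
grip_width: 91.9
finger_force: 0.0
```

```bash
python3 - <<'E'
from plant import bot
import cv2,numpy as np
o=bot.get_obs();print(o['time'],o['tool_pos'],o['tcp_rot'])
w=bot.capture('wrist');s=bot.capture('side')
cv2.imwrite('pics/w2.png',np.hstack([cv2.resize(w,(400,300)),cv2.resize(s[180:360,180:420],(400,300))]))
E
```

```text
2.65 [ 550.75408501 -222.35975898  160.00709505] [-3.14147007 -0.00381841  2.56917709]
```

View pics/w2.png

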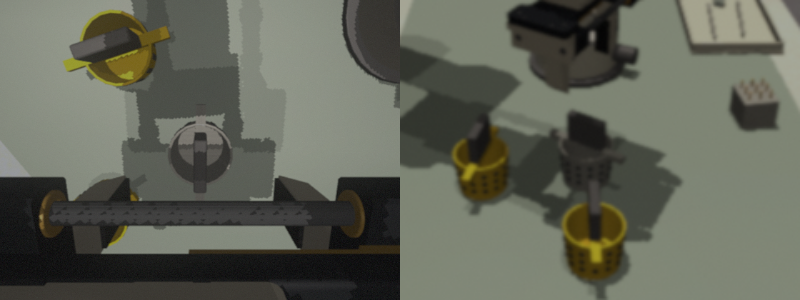

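The wrist view shows the fin vertical at (201,160), centred between the fingers. It is aligned, so I'll descend.

jog_arm([
  {"xyz": [-0.04,0,0.2],"spin": 0},
  {"xyz": [0,0,0.2],"spin": 0},
  {"xyz": [0,0,0.15],"spin": 0},
  {"xyz": [0,0,0.15],"spin": 0},
  {"xyz": [0,0,0.15],"spin": 0},
  {"xyz": [0,0,0.15],"spin": 0},
  {"xyz": [0,0,0.15],"spin": 0},
  {"xyz": [0,0,0.1],"spin": 0},
  {"xyz": [0,0,0],"spin": 0},
  {"xyz": [0,0,0],"spin": 0},
])

```text
time: 4.0
tool_pos: [554.8, -225.0, 63.1]
tcp_rot: [3.141, 0.001, 2.57]
contact_force: [0.1, 0.4, -0.4]
grip_width: 91.8
finger_force: 0.0
```

jog_arm([
  {"xyz": [0,0,0],"spin": 0},
  {"xyz": [0,0,0],"spin": 0},
  {"xyz": [0,0,0],"spin": 0},
  {"xyz": [0,0,0],"spin": 0},
  {"xyz": [0,0,0],"spin": 0},
  {"xyz": [0,0,0],"spin": 0},
  {"xyz": [0,0,0],"spin": 0},
  {"xyz": [0,0,0],"spin": 0},
  {"xyz": [0,0,0],"spin": 0},
  {"xyz": [0,0,0],"spin": 0},
], gripper=0)

```text
time: 5.25
tool_pos: [554.4, -224.7, 62.4]
tcp_rot: [3.141, -0.001, 2.57]
contact_force: [-0.1, 1.6, -0.7]
grip_width: 12.0
finger_force: 30.0
```

jog_arm([
  {"xyz": [0,0,-0.17],"spin": 0},
  {"xyz": [0,0,-0.17],"spin": -1},
  {"xyz": [0,0,-0.17],"spin": -1},
  {"xyz": [0,0,-0.17],"spin": -1},
  {"xyz": [0,0,-0.17],"spin": -1},
  {"xyz": [0,0,-0.17],"spin": -1},
  {"xyz": [0,0,-0.17],"spin": -1},
  {"xyz": [0,0,-0.17],"spin": -1},
  {"xyz": [0,0,-0.17],"spin": -1},
  {"xyz": [0,0,-0.17],"spin": -1},
])

```text
time: 6.5
tool_pos: [554.6, -224.8, 200.1]
tcp_rot: [-3.141, 0.001, -2.81]
contact_force: [-0.7, 0.6, -2.1]
grip_width: 11.7
finger_force: 30.0
```

```bash
python3 - <<'E'
from plant import bot
from h import *
o=bot.get_obs();print(o['time'],o['tool_pos'],o['tcp_rot'],o['joint_positions'],o['contact_force'])
c=bot.get_calibration('wrist');t=bot.get_calibration('top')
w=bot.capture('wrist');s=bot.capture('top');p=o['tool_pos']
print('axis rim z-10 wrist',proj(c,p-[0,0,9.4]),'top',proj(t,p-[0,0,9.4]))
u,v=map(int,proj(t,p))
cv2.imwrite('pics/w3.png',np.hstack([cv2.resize(w,(400,300)),cv2.resize(s[v-45:v+45,u-60:u+60],(400,300))]))
E
```

```text
6.5 [ 554.55076852 -224.8080768   200.14886815] [-3.14105386e+00  6.45529582e-04 -2.81005241e+00] [-5.13235682e-01  4.96846472e-01  1.35415431e+00  1.30144116e-04
  1.28976038e+00 -2.41560812e+00] [-0.67712803  0.62180068 -2.10971855]
axis rim z-10 wrist (np.float64(284.1808686494349), np.float64(262.15098828504074)) top (np.float64(374.5804183971418), np.float64(190.45136978458254))
```

View pics/w3.png

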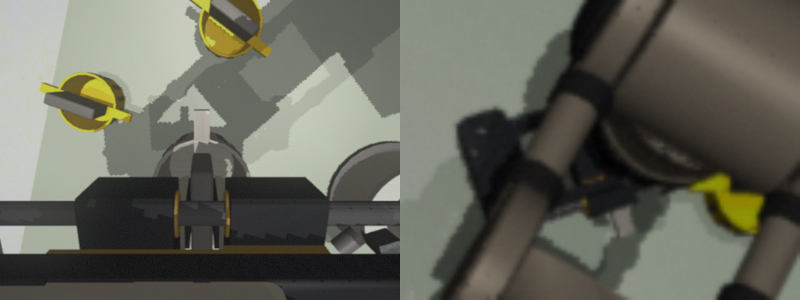

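The basket hangs between the fingers, with its near lug tip at (202,110) in the half-size wrist view, about (283,154) in full pixels.

```bash
python3 - <<'E'
from plant import bot
from h import *
o=bot.get_obs();p=o['tool_pos'];c=bot.get_calibration('wrist')
Rt=R.from_euler('xyz',o['tcp_rot'])
# refine the tip row in the image
P=ray(c,(283,153.5),p[2]-9.4);print('tip in tool',Rt.inv().apply(P-p))
print('shift tool',Rt.inv().apply(np.array([552.5,49,p[2]])-p)/80)
E
```

```text
tip in tool [51.72662551 -0.59207469  9.25519311]
shift tool [-1.07353779  3.25576599 -0.00678821]
```

jog_arm([
  {"xyz": [-0.134,0.407,0],"spin": 0},
  {"xyz": [-0.134,0.407,0],"spin": 0},
  {"xyz": [-0.134,0.407,0],"spin": 0},
  {"xyz": [-0.134,0.407,0],"spin": 0},
  {"xyz": [-0.134,0.407,0],"spin": 0},
  {"xyz": [-0.134,0.407,0],"spin": 0},
  {"xyz": [-0.134,0.407,0],"spin": 0},
  {"xyz": [-0.134,0.407,0],"spin": 0},
  {"xyz": [0,0,0],"spin": -0.6},
  {"xyz": [0,0,0],"spin": -0.6},
])

```text
time: 7.85
tool_pos: [551.4, 50.1, 198.6]
tcp_rot: [3.141, -0.0, -2.693]
contact_force: [0.3, -0.1, -1.2]
grip_width: 11.9
finger_force: 30.0
```

```bash
python3 - <<'E'
from plant import bot
from h import *
o=bot.get_obs();p=o['tool_pos'];print(o['time'],p,o['tcp_rot'],o['contact_force'])
c=bot.get_calibration('wrist');np.save('w4.npy',c,allow_pickle=True);w=bot.capture('wrist')
# overlay predicted trap circles and hook centre directions
T=np.array([552.5,49,0])
for r,z,col in((66,75,(0,0,255)),(40,75,(0,255,0)),(78,0,(255,0,0))):
    pts=[proj(c,T+[r*np.cos(a),r*np.sin(a),z]) for a in np.linspace(0,6.28,90)]
    for q in pts: cv2.circle(w,(int(q[0]),int(q[1])),0,col,1)
for s in(0,np.pi):
  for z,r in((101,42),(101,66)):
    q=proj(c,T+[r*np.cos(-.51+s),r*np.sin(-.51+s),z]);cv2.circle(w,(int(q[0]),int(q[1])),2,(255,0,255),-1)
cv2.imwrite('pics/w4.png',cv2.convertScaleAbs(w,alpha=1.4))
E
```

```text
7.85 [551.44268044  50.06803102 198.5969002 ] [ 3.14137320e+00 -2.95759086e-04 -2.69266471e+00] [ 0.33508273 -0.05101003 -1.15911304]
```

View pics/w4.png

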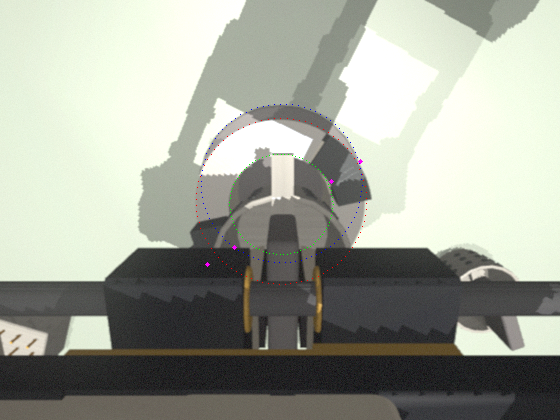

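The predicted trap outlines fall on the seen ring and well, within about 1 to 2 mm. The visible hook at about (345,170) matches yaw -0.51, and the lug at (283,175) is clear of it, so I'll lower the basket.

jog_arm([
  {"xyz": [0,-0.015,0.2],"spin": 0},
  {"xyz": [0,0,0.2],"spin": 0},
  {"xyz": [0,0,0.2],"spin": 0},
  {"xyz": [0,0,0.15],"spin": 0},
  {"xyz": [0,0,0.15],"spin": 0},
  {"xyz": [0,0,0.15],"spin": 0},
  {"xyz": [0,0,0.12],"spin": 0},
  {"xyz": [0,0,0.1],"spin": 0},
  {"xyz": [0,0,0],"spin": 0},
  {"xyz": [0,0,0],"spin": 0},
])

```text
time: 9.15
tool_pos: [552.6, 48.3, 97.4]
tcp_rot: [-3.141, 0.001, -2.693]
contact_force: [0.6, -0.3, -1.8]
grip_width: 12.1
finger_force: 30.0
```

jog_arm([
  {"xyz": [0,0,0],"spin": 0.9},
  {"xyz": [0,0,0],"spin": 0.9},
  {"xyz": [0,0,0],"spin": 0.9},
  {"xyz": [0,0,0],"spin": 0.9},
  {"xyz": [0,0,0],"spin": 0.9},
  {"xyz": [0,0,0],"spin": 0.9},
  {"xyz": [0,0,0],"spin": 0.9},
  {"xyz": [0,0,0],"spin": 0.9},
  {"xyz": [0,0,0],"spin": 0.9},
  {"xyz": [0,0,0],"spin": 0.9},
])

```text
time: 10.4
tool_pos: [552.7, 48.3, 97.7]
tcp_rot: [3.141, 0.001, 2.687]
contact_force: [-0.3, -0.0, -2.4]
grip_width: 12.1
finger_force: 30.0
```

```bash
python3 - <<'E'
from plant import bot
o=bot.get_obs();print(o['time'],o['tool_pos'],o['tcp_rot'],o['contact_force'],o['moment'])
E
```

```text
10.4 [552.66536866  48.32172021  97.69841232] [3.14102418e+00 1.06557808e-03 2.68684037e+00] [-0.32020983 -0.04526431 -2.39728793] [-0.02930287  0.00492779 -0.01469899]
```

jog_arm([
  {"xyz": [0,0,0],"spin": 0.5},
  {"xyz": [0,0,0],"spin": 0},
  {"xyz": [0,0,0.03],"spin": 0},
  {"xyz": [0,0,0.03],"spin": 0},
  {"xyz": [0,0,0.03],"spin": 0},
  {"xyz": [0,0,0.03],"spin": 0},
  {"xyz": [0,0,0.03],"spin": 0},
  {"xyz": [0,0,0.03],"spin": 0},
  {"xyz": [0,0,0],"spin": 0},
  {"xyz": [0,0,0],"spin": 0},
])

```text
time: 11.65
tool_pos: [552.3, 48.3, 82.8]
tcp_rot: [3.141, 0.0, 2.64]
contact_force: [0.3, 0.9, -2.0]
grip_width: 11.9
finger_force: 30.0
```

The basket lowered past ledge height with no contact, so the lugs are in the notches. I'll release with a partial opening and retreat upwards.

jog_arm([
  {"xyz": [0,0,0],"spin": 0},
  {"xyz": [0,0,0],"spin": 0},
  {"xyz": [0,0,0],"spin": 0},
  {"xyz": [0,0,0],"spin": 0},
  {"xyz": [0,0,0],"spin": 0},
  {"xyz": [0,0,0],"spin": 0},
  {"xyz": [0,0,-0.1],"spin": 0},
  {"xyz": [0,0,-0.2],"spin": 0},
  {"xyz": [0,0,-0.3],"spin": 0},
  {"xyz": [0,0,-0.4],"spin": 0},
], gripper=45)

```text
time: 12.9
tool_pos: [552.1, 48.3, 164.3]
tcp_rot: [3.142, -0.0, 2.64]
contact_force: [-0.0, -0.2, 0.1]
grip_width: 41.3
finger_force: 0.0
```

jog_arm([
  {"xyz": [0,0,-0.5],"spin": 0},
  {"xyz": [0.4,0.3,-0.5],"spin": 0},
  {"xyz": [0.5,0.3,0],"spin": 0},
  {"xyz": [0.5,0.3,0],"spin": 0},
  {"xyz": [0.3,0.5,0],"spin": 0},
  {"xyz": [0.3,0.5,0],"spin": 0},
  {"xyz": [0.3,0.5,0],"spin": 0},
  {"xyz": [0,0.3,0],"spin": 0},
  {"xyz": [0,0,0],"spin": 0},
  {"xyz": [0,0,0],"spin": 0},
])

```text
time: 14.15
tool_pos: [494.6, 325.5, 243.3]
tcp_rot: [-3.142, 0.0, 2.64]
contact_force: [0.3, 0.0, 0.2]
grip_width: 41.5
finger_force: 0.0
```

```bash
python3 - <<'E'
from plant import bot
from h import *
o=bot.get_obs();print(o['time'],o['tool_pos'],o['contact_force'])
t=bot.capture('top');s=bot.capture('side');c=bot.get_calibration('top')
cv2.imwrite('pics/end.png',np.hstack([cv2.resize(t[150:240,190:310],(400,300),interpolation=2),cv2.resize(s[140:245,220:360],(400,300),interpolation=2)]))
for r,z in((52,73),(25,113)):
  for k in(1,-1): print(r,proj(c,[552.5+k*r*np.cos(-.51),48.5+k*r*np.sin(-.51),z]))
E
```

```text
14.15 [494.64002494 325.49448856 243.32759188] [0.26437813 0.02900634 0.18459376]
52 (np.float64(256.8171924440362), np.float64(175.22492048597636))
52 (np.float64(233.16037653896285), np.float64(214.4905224170194))
25 (np.float64(249.819416867857), np.float64(182.94443951223747))
25 (np.float64(238.0628281682285), np.float64(202.44263115435345))
```

View pics/end.png

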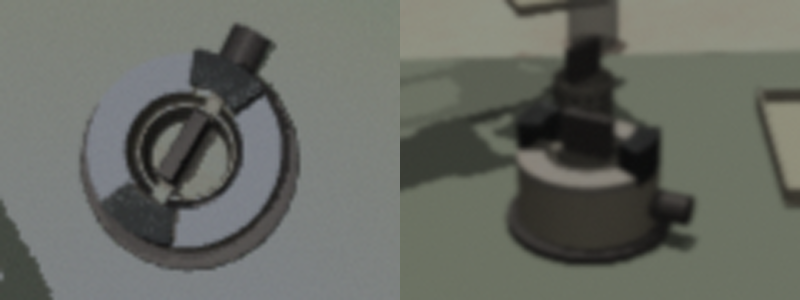

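The basket is seated level in the well, with both lugs hidden under the hooks at (228,78) and (140,215). The fin lies on the hook line, and the gripper is clear.

```bash
python3 -c "
from plant import bot
print(bot.close_job())"
```

```text
the job is handed in; nothing more can be done
None
```

I put the lugged basket in the trap, twisted it clockwise until both lugs dropped into the notches under the hooks, released it and handed the job in at about 14 s; the spare and the yellow look-alikes were never touched.

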